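Pin the topping case's sliding lid shut with its ball-lock pin

ROBOT

A 6-joint arm with a two-finger parallel gripper is mounted at the origin on the work surface. World frame = base frame: x ahead of the robot, y to its left, z up, the work surface at z = 0. Lengths are in mm, angles in rad, forces in N, time in s.
With the tool pointing down it reaches from about 350 to 850 mm from the base axis. Payload 8.1 kg.
Tool frame: the origin (TCP) lies midway between the tips of the shut fingers; the grasp point (between the pads) lies 19 mm behind it (manip.grip_point_offset is the distance from the TCP to the grasp point, in mm); z points along the fingers, y is the line along which they close (so a half turn about z gives the same grasp; the last joint's range is limited). The gripper opens to 85 mm and grips with 20 to 120 N. Pads are 22 mm wide; open, the fingers measure 114 mm over their backs; the gripper's body (76 mm by 85 mm) begins 54 mm behind the grasp point. The pads swing forward as they close: fully open they stand 13 mm farther back than shut.
Start: joints at [1.162, 0.13, 1.488, -0, 1.523, -0.085], TCP at [190.881, 568.832, 231.292] pointing down, gripper open.
Joint ranges: [-2.96, 2.96], [-0.89, 2.26], [0.02, 2.5], [-1.34, 4.48], [0, 2.73], [-2.66, 2.66]. Speed limits (rad/s): [2.39, 2.39, 2.79, 3.14, 3.14, 3.14].

INTERFACE

Orientations are given as [roll, pitch, yaw] about the fixed x, y, z axes, in that order (R = Rz(yaw) Ry(pitch) Rx(roll)).
In Python, from bench import status, imaging, manip gives the robot as it stands. The module is installed in compiled form; this text tells all that it offers.
- The arm moves only by the tool send_rows, never from a script. Its argument "deltas" is a list that holds one entry, the list of rows, each a list of 7 numbers: the closure, from 0 (fully open) to 1 (shut), then the shift along the tool's x, y, z in m, then the turn, a rotation vector about the tool's x, y, z in rad. A call has 1 to 10 rows; each row shifts and turns the commanded pose from where the row before left it, along the tool's axes as they then stand; what a row does not reach is not made up. A row lasts 1/12 s, in which the tool goes at most 41.7 mm and 7.16 degrees, less where a joint would pass 70% of its speed; a pose out of reach is approached as far as the arm can. A call is refused whole if a number of a shift passes 0.0417 or a number of a turn 0.125, either way. A call with a gripper value outside its range is refused whole. The fingers move at their own pace and stop on an object; "force" is the grip in N (left out, the last holds). Time passes only in rows, so rows that do not move let the fingers close. It gives the time, the measured TCP pose, the force, the opening and the grip force at its end, in the units of the state.
- status.state(): the state, without advancing time (a new reading comes with each control period).
- imaging.snapshot(name): name is "scene" or "top" or "wrist"; returns (picture, depth): 480x640x3 uint8, red, green, blue; 480x640 float32, mm along the optical axis (not along the pixel's ray), 0 where there is no reading.
- imaging.camera_model(name): a dict with "K" (3x3 intrinsics, pixels), "cam_to_world" (4x4, takes a point from camera to world coordinates); the wrist camera has in their place "hand_eye" (4x4, takes a point from camera to tool coordinates, whose origin is the TCP and whose axes are the flange's). Camera axes: x right, y up, looking along -z (the intrinsics and any distortion apply to the point x, -y, -z); pixel columns grow to the right and rows downward; lengths in mm; the calibration is good to about 2 mm. A picture is of the moment at which its call begins: read the wrist's pose just before it. camera_model takes no time and is no camera call.
- manip.hand_in(): hands the job in; it is judged then, once.
The state is a dict: "time_s": time; "joints": joint angles; "qvel": joint speeds; "tau": joint torques, N m; "tcp_pos": TCP position; "orientation": TCP orientation; "wrist_force": force on the tool from outside, world axes, zero at the start; "ft_torque": the same for the moment, N m; "opening": finger opening in mm; "gripper_force": force on a finger pad.
Only numpy, scipy, OpenCV 4.12 (cv2) and the standard library are available. Lean on these libraries where they do the work, as an engineer would, in place of code of your own. Each camera call takes 0.05 s, during which the arm holds its last target. There are 200 camera calls.

TASK

Close up the topping case for its ride on the cart: slide its clear lid gently home by the bar handle, then take the ball-lock pin from its socket and set its nose in the hole of the fork at the case's end, where it stands on its balls. Press the button in the top of its handle, so that the balls draw in and the pin goes fully down through the fork and the lid's tongue, and let the button out again so that they lock; then give the handle a firm upward tug to prove that it holds, and let go. Force neither lid nor pin (a firm hand push, never more than about 40 N) and leave the other things on the counter alone.

Things in the scene. Friction and masses are not known exactly. Their poses are not given: they have to be found in the camera images.
- pin: Loose steel ball-lock pin, upright, 0.18 to 0.28 kg, 85 mm tall. Origin: centre of its black T-bar, 64 (pin x) x 20 (y) x 16 mm high; pin z up its axis. Steel neck 20 mm thick under the bar, then a 26 mm flange whose underside is 24 mm below the origin. Shank 16 mm thick, tip 70 mm below the origin, last 4 mm tapering to 12 mm. 4 balls, 58.5 mm below the origin, stand out 2.4 mm and cannot be pushed in.
- pin_button (a joint): Aluminium button, 13 mm across, in the middle of the T-bar's top; its top is 15 mm above the pin's origin when out (7 mm above the bar). Value in m: 0 out, 0.005 fully in. Spring 4 N at the start to 9 N fully in. From about 0.004 in the balls are drawn into the shank; they come out when it is let out, or, inside a hole, once they are past it.
- fork_mark (a point): Mark on the case at the middle of the fork's place, level with the fork's top face (174 mm above the counter); axes as the case. The fork, 60 mm wide, is bolted through slots: it stands up to 10 mm to either side of the mark along x, tight, and so does its upright 17.2 mm hole; find it by feel or sight. Two 10 mm ears 10 mm apart. Pin origin above the mark: 60.5 mm stood on its balls, 24 mm fully down; locked, it has 2.5 mm of play.
- lid_slide (a joint): Lid travel in m: 0 closed, against a hard stop, the hole in its tongue under the fork's; grows as the lid opens along the case's +y. Rubs with about 3 N and stays where left. Its 8 mm thick steel tongue, with a slot of 43 (case x) x 17.2 mm (y), runs between the fork's ears.
- lid_handle (a point): Middle of the lid's steel bar handle: 12 mm thick, 110 mm long along case x, centre 192 mm above the counter and 31 mm above the flat lid, posts at its ends; axes as the case. It closes towards case -y; at closed it is 146 mm on the case's +y side of fork_mark.
- case: Fixed steel topping case, 240 (x) x 480 (y) x 150 mm high plus 22 mm rails along its long sides, pans of fruit inside. Origin: centre of its underside. The fork stands out 52 mm from its -y end, ear tops 174 mm up.
- pin_socket: Steel tube, 32 mm across, on a 70 mm square plate fixed to the counter; origin: centre of the underside. Rim 63 mm up; the pin hangs loosely in it by its flange and lifts straight out, button untouched.
- mug: White mug, bystander, 76 mm across, 92 mm tall, loose; origin: centre of its underside.
- shaker: Glass shaker with steel cap, the larger of two, bystander, 52 mm across, 77 mm tall, loose; origin: centre of its underside.
- cruet: The smaller glass shaker with steel cap, bystander, 44 mm across, 66 mm tall, loose; origin: centre of its underside.
Things that resemble listed ones, but are neither listed nor needed, are in the scene too. What is shaped like the pin but purple is not meant.

How it is judged (in metres and radians):
On the way, in this order (a step that is already met when the one before it is completed fails the run):
1. The lid is slid home (within 3 mm of its stop) (value of joint lid_slide below 0.003 m), for 0.2 s.
2. The pin is down through fork and tongue, with its button out again so that the balls are locked (z of pin in the frame of fork_mark below 0.0285 m and horizontal distance between pin and fork_mark below 0.014 m and value of joint pin_button below 0.0012 m), for 0.2 s.
3. The locked pin is tugged upwards: lifted through its play, the balls bear on the fork with over 5 N (z of pin in the frame of fork_mark between 0.0253 and 0.0295 m and contact force between pin and case above 5 N and value of joint pin_button below 0.0012 m), for 0.1 s.
At the end, for the whole second after the job is handed in: The lid is within 3 mm of its stop; the pin stands upright through fork and tongue with its handle's centre 21 to 28.5 mm above the fork's top, its button out (within 1.2 mm), so that the balls are locked; it is let go and at rest (all of step 2 and value of joint lid_slide below 0.003 m and z of pin in the frame of fork_mark above 0.021 m and angle between pin's own z axis and vertical below 0.1 rad and linear speed of pin below 0.02 m/s); the robot touches nothing.
It fails at once if The pin is forced or jammed in the holes, or against the case, with more than 60 N (contact force between pin and case above 60 N).
It fails at once if The robot pushes the lid, fork or case with more than 45 N (contact force between any of the fingers, the arm and case above 45 N).
It fails at once if The lid is slammed (faster than 0.3 m/s) (velocity of joint lid_slide below -0.3 m/s).
It fails at once if The mug or one of the shakers is moved by more than 20 mm (distance of any of mug, shaker, cruet from where it was at the start of the episode above 0.02 m).
It also fails if it takes over 72 s, if anything falls off the work surface, if the arm or the gripper's body presses on something with over 40 N, if the wrist force passes 120 N, or if a joint passes its speed limit or range.

## Working session

There is one attempt and no reset: what is moved stays moved. The work goes in short steps, Python scripts to look and compute and a tool call to move; the robot and the scene stay as the last step left them, time stands still between calls to the robot, and variables do not carry over. Pictures are saved under pics/ and viewed, at most 10 in all, crops included, and the job is handed in when it is done.

Besides the shell and the picture viewer there is one more tool, called after "Emit:" in YAML: its name, and indented under it one key for each argument. send_rows: Moves the arm, as the interface text tells. Its arguments: {"type":"object","properties":{"deltas":{"type":"array"},"force":{"type":"number"}},"required":["deltas"]}

```bash
mkdir -p pics; cat > h.py <<'E'
import numpy as np, cv2
from bench import status, imaging, manip
from scipy.spatial.transform import Rotation as R
def T():
    s=status.state(); M=np.eye(4); M[:3,:3]=R.from_euler('xyz',s['orientation']).as_matrix(); M[:3,3]=s['tcp_pos']; return M
def snap(n,f):
    M=T(); p,d=imaging.snapshot(n); c=imaging.camera_model(n)
    C=M@np.array(c['hand_eye']) if n=='wrist' else np.array(c['cam_to_world'])
    cv2.imwrite(f'pics/{f}.png',p[:,:,::-1]); np.savez(f'{f}.npz',d=d,K=c['K'],C=C,p=p)
def pt(f,u,v,z=None):
    a=np.load(f+'.npz'); K=a['K'];C=a['C']
    r=np.array([(u-K[0,2])/K[0,0],-(v-K[1,2])/K[1,1],-1])
    if z is None:
        d=a['d'][int(v),int(u)]; return (C@np.append(r*d,1))[:3].round(1)
    w=C[:3,:3]@r; t=(z-C[2,3])/w[2]; return (C[:3,3]+t*w).round(1)
E
python3 - <<'E'
from h import *
s=status.state(); print(s)
for n in('scene','top','wrist'): snap(n,n+'0')
c=imaging.camera_model('top'); print(c); print(imaging.camera_model('wrist')); print(manip.grip_point_offset)
E
```

```text
{'time_s': 0.0, 'joints': array([ 1.16157677e+00,  1.31180952e-01,  1.48929878e+00,  1.73463770e-05,
        1.52300617e+00, -8.53842254e-02]), 'qvel': array([-3.69337300e-04, -6.11153982e-04,  1.09936698e-03,  2.25569963e-05,
        6.24700277e-04,  2.88148617e-04]), 'tau': array([-3.00044303e-04, -5.69416416e+01, -5.00536680e+01, -4.98537102e-04,
        1.54591666e-02, -7.62742206e-05]), 'tcp_pos': array([190.66251557, 568.30828661, 230.22191417]), 'orientation': array([-3.13970778e+00, -1.78719274e-04,  2.81775631e+00]), 'wrist_force': array([ 1.24411645, -0.25841575, -0.34480995]), 'ft_torque': array([ 0.00189957,  0.03940877, -0.0087058 ]), 'gripper_force': 0.0, 'opening': 85.32175625475584}
{'K': array([[458.40501326,   0.        , 327.25998738],
       [  0.        , 458.40501326, 244.73680622],
       [  0.        ,   0.        ,   1.        ]]), 'cam_to_world': array([[-6.70521894e-03,  9.96219672e-01, -8.66106502e-02,
         4.21498757e+02],
       [-9.99787653e-01, -8.36648874e-03, -1.88321593e-02,
        -1.51718706e+02],
       [-1.94855946e-02,  8.64659850e-02,  9.96064227e-01,
         1.13115543e+03],
       [ 0.00000000e+00,  0.00000000e+00,  0.00000000e+00,
         1.00000000e+00]])}
{'K': array([[417.67674871,   0.        , 324.49023983],
       [  0.        , 417.67674871, 235.01044257],
       [  0.        ,   0.        ,   1.        ]]), 'hand_eye': array([[-3.22606870e-05,  9.46014594e-01,  3.24124031e-01,
         8.53526238e+01],
       [ 9.99999347e-01, -3.39848807e-04,  1.09144205e-03,
        -5.14878945e-01],
       [ 1.14267327e-03,  3.24123854e-01, -9.46013965e-01,
        -1.42776357e+02],
       [ 0.00000000e+00,  0.00000000e+00,  0.00000000e+00,
         1.00000000e+00]])}
18.700000000000003
```

View pics/top0.png

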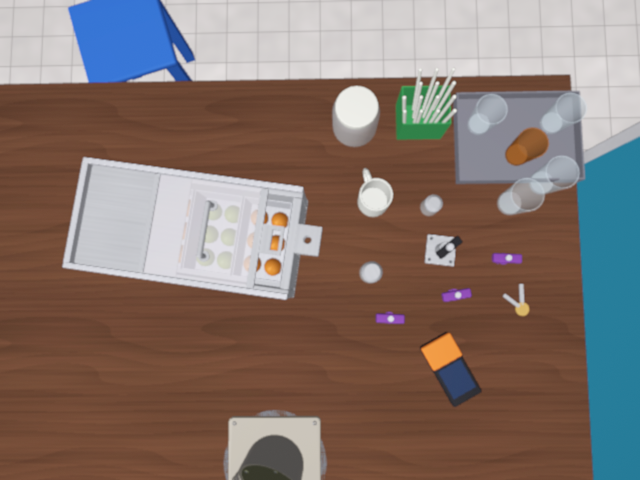

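View pics/scene0.png

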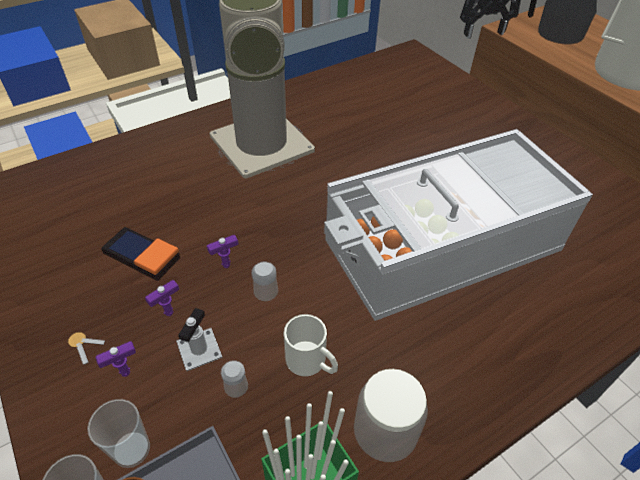

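```bash
python3 - <<'E'
from h import *
p=cv2.imread('pics/top0.png')
a=cv2.resize(p[180:300,170:330],None,fx=4,fy=4,interpolation=cv2.INTER_CUBIC)
b=cv2.resize(p[210:290,420:480],None,fx=4,fy=4,interpolation=cv2.INTER_CUBIC)
o=np.zeros((600,800,3),np.uint8);o[:480,:640]=a; o[:320,640:800]=b[:,:160]
o[330:590,642:800]=cv2.resize(p[60:320,60:320],(158,260))
cv2.imwrite('pics/c1.png',o)
E
```

```text
(no output)
```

View pics/c1.png

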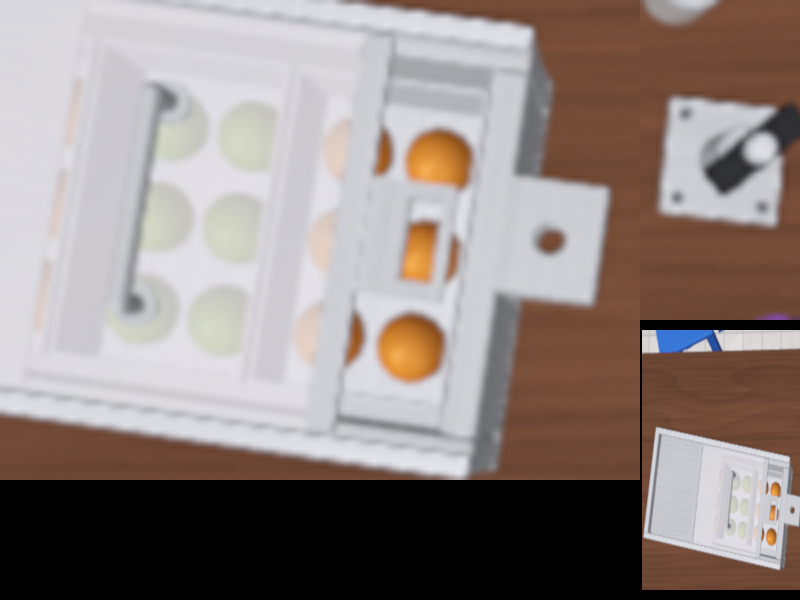

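```bash
python3 - <<'E'
from h import *
f='top0'
h1=pt(f,208,202.5,195);h2=pt(f,201.75,256.2,195);print('handle',h1,h2,(h1+h2)/2)
print('hole',pt(f,307.2,240,174))
for c in((610,188),(595,303)): print('forkcorner',pt(f,170+c[0]/4,180+c[1]/4,174))
e=[(170+x/4,180+y/4) for x,y in((533,28),(468,475))]
print('case end corners',[pt(f,*c,172) for c in e])
print('case far', pt(f,85,160,172),pt(f,66,265,172))
# pin: socket rim 63, origin = 63+24=87, button top 102
print('btn',pt(f,450.5,247,102),pt(f,450.5,247)); print('bar end',pt(f,439.5,255,95)); 
for u,v in((460,239),(461,241)): print(pt(f,u,v,95),pt(f,u,v))
print('plate', [pt(f,420+(x-640)/4,210+y/4,3) for x,y in((672,97),(660,212),(776,226))])
print('mug',pt(f,375,197,92),'shk',pt(f,371,272,77),'cru',pt(f,431,205,66))
a=np.load('top0.npz');print(a['d'][230:250:4,300:316:3])
E
```

```text
handle [593.1 113.2 195. ] [481.4 124.3 195. ] [537.25 118.75 195.  ]
hole [515.1 -91.6 174. ]
forkcorner [ 542.3 -123.9  174. ]
forkcorner [ 481.7 -115.7  174. ]
case end corners [array([628.5, -83.4, 172. ]), array([392.7, -49. , 172. ])]
case far [692.8 388.  172. ] [466.5 419.6 172. ]
btn [ 503.6 -408.5  102. ] [ 503.4 -408.   103.7]
bar end [ 486.2 -385.    95. ]
[ 522.1 -432.1   95. ] [ 521.8 -431.3   98.2]
[ 517.5 -434.2   95. ] [ 517.3 -433.4   97.9]
plate [array([ 543.5, -378.9,    3. ]), array([ 472.6, -369.8,    3. ]), array([ 463.5, -440.3,    3. ])]
mug [ 620.8 -242.2   92. ] shk [ 449.6 -231.7   77. ] cru [ 605.4 -375.    66. ]
[[ 961.2153   964.12036  964.14294  967.78705  960.0292   963.92084]
 [ 964.1864   961.7938   962.5246   962.0742   960.6775   965.3782 ]
 [ 964.3543   959.183   1138.1832  1139.2206   961.6779   960.38385]
 [ 962.89954  961.33466 1139.3402  1137.4044   961.0479   963.21515]
 [ 961.3689   962.29956  961.6873   963.0769   959.4821   959.73254]]
```

```bash
cat >> h.py <<'E'
def plan(p,yaw):
    s=status.state(); y0=s['orientation'][2]; d=np.array(p)-s['tcp_pos']
    Rt=R.from_euler('xyz',[np.pi,0,yaw]).as_matrix(); t=Rt.T@d/1000
    n=int(np.ceil(np.linalg.norm(t)/.040)); w=-((yaw-y0+np.pi)%(2*np.pi)-np.pi)
    print('turn z',round(w,4),'rows',int(np.ceil(abs(w)/.12)),'shift',t.round(4),'rows',n,'each',(t/max(n,1)).round(4))
E
python3 -c "
from h import *
plan([541.5,152,230],2.998)"
```

```text
turn z -0.1802 rows 2 shift [-4.068e-01 -3.619e-01  4.000e-04] rows 14 each [-0.0291 -0.0259  0.    ]
```

Emit:
send_rows:
  deltas:
    - [[1, 0, 0, 0, 0, 0, -0.09], [1, 0, 0, 0, 0, 0, -0.09], [1, -0.029, -0.026, 0, 0, 0, 0], [1, -0.029, -0.026, 0, 0, 0, 0], [1, -0.029, -0.026, 0, 0, 0, 0], [1, -0.029, -0.026, 0, 0, 0, 0], [1, -0.029, -0.026, 0, 0, 0, 0], [1, -0.029, -0.026, 0, 0, 0, 0], [1, -0.029, -0.026, 0, 0, 0, 0], [1, -0.029, -0.026, 0, 0, 0, 0]]
  force: 30

```text
time_s: 0.98
tcp_pos: [391.4, 328.0, 231.1]
orientation: [-3.142, -0.0, 2.998]
wrist_force: [1.2, 0.1, 0.4]
opening: 0.1
gripper_force: 0.0
```

Emit:
send_rows:
  deltas:
    - [[1, -0.029, -0.026, 0, 0, 0, 0], [1, -0.029, -0.026, 0, 0, 0, 0], [1, -0.029, -0.026, 0, 0, 0, 0], [1, -0.029, -0.026, 0, 0, 0, 0], [1, -0.029, -0.026, 0, 0, 0, 0], [1, -0.029, -0.024, 0, 0, 0, 0], [1, 0, 0, 0, 0, 0, 0], [1, 0, 0, 0, 0, 0, 0]]

```text
time_s: 1.65
tcp_pos: [541.5, 150.5, 230.6]
orientation: [-3.141, -0.001, 2.994]
wrist_force: [-0.3, 1.2, 0.1]
opening: -0.2
gripper_force: 0.0
```

```bash
python3 -c "
from h import *
snap('wrist','w1')
s=status.state();print(s['tcp_pos'],s['orientation'],s['joints'])
plan([541.5,152,178],2.998)"
```

```text
[540.74583284 151.81325649 230.70161473] [-3.14157575e+00 -1.34744701e-03  2.99593396e+00] [ 1.82143246e-01  2.85239984e-02  1.59658054e+00  4.18409413e-04
  1.51776926e+00 -1.24301685e+00]
turn z -0.0021 rows 1 shift [-0.0007  0.0003  0.0527] rows 2 each [-0.0004  0.0001  0.0264]
```

View pics/w1.png

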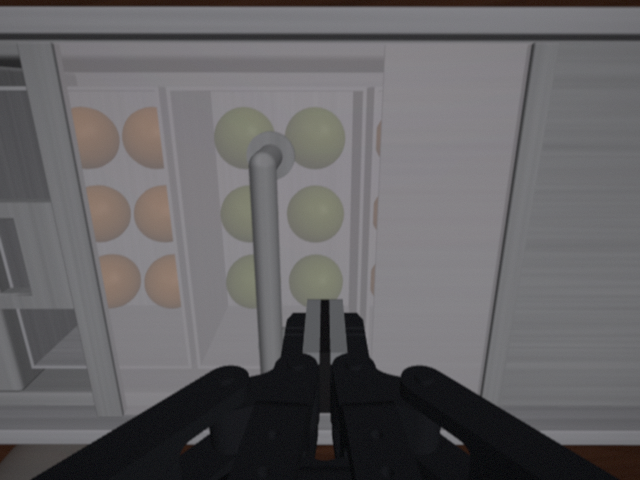

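Emit:
send_rows:
  deltas:
    - [[1, 0, 0, 0.02, 0, 0, 0], [1, 0, 0, 0.022, 0, 0, 0], [1, 0, 0, 0.01, 0, 0, 0], [1, 0, -0.004, 0, 0, 0, 0], [1, 0, -0.005, 0, 0, 0, 0], [1, 0, -0.005, 0, 0, 0, 0], [1, 0, -0.005, 0, 0, 0, 0], [1, 0, -0.006, 0, 0, 0, 0], [1, 0, -0.006, 0, 0, 0, 0]]

```text
time_s: 2.45
tcp_pos: [536.6, 121.5, 180.4]
orientation: [3.141, 0.001, 2.998]
wrist_force: [-1.6, 4.1, 1.7]
opening: 0.0
gripper_force: 1.8
```

Emit:
send_rows:
  deltas:
    - [[1, 0, -0.006, 0, 0, 0, 0], [1, 0, -0.006, 0, 0, 0, 0], [1, 0, -0.006, 0, 0, 0, 0], [1, 0, -0.006, 0, 0, 0, 0]]

```text
time_s: 2.78
tcp_pos: [533.4, 97.2, 179.9]
orientation: [3.141, 0.001, 2.998]
wrist_force: [1.1, 3.8, 3.3]
opening: 0.3
gripper_force: 1.8
```

```bash
python3 -c "
from h import *
snap('wrist','w2')
s=status.state();print(s['tcp_pos'],s['orientation'],s['wrist_force'])
h=np.array([515.1,-91.6]);print((s['tcp_pos'][:2]-h)@[.144,.9896])"
```

```text
[533.19593705  96.08949652 179.67528572] [-3.14065067e+00  1.03514556e-03  2.99708369e+00] [ 0.54932777 -0.13387162  0.32768818]
188.3433406935026
```

Emit:
send_rows:
  deltas:
    - [[1, 0, -0.005, 0, 0, 0, 0], [1, 0, -0.005, 0, 0, 0, 0], [1, 0, -0.004, 0, 0, 0, 0], [1, 0, -0.003, 0, 0, 0, 0], [1, 0, -0.002, 0, 0, 0, 0]]

```text
time_s: 3.25
tcp_pos: [530.3, 78.7, 179.4]
orientation: [-3.142, 0.0, 2.998]
wrist_force: [2.1, 2.2, 1.6]
opening: 0.3
gripper_force: 1.6
```

Emit:
send_rows:
  deltas:
    - [[1, 0, -0.0015, 0, 0, 0, 0], [1, 0, -0.0015, 0, 0, 0, 0]]

```text
time_s: 3.42
tcp_pos: [529.9, 76.1, 179.4]
orientation: [3.142, 0.0, 2.998]
wrist_force: [1.7, 3.1, 2.0]
opening: 0.3
gripper_force: 1.6
```

Emit:
send_rows:
  deltas:
    - [[1, 0, -0.0015, 0, 0, 0, 0], [1, 0, -0.0015, 0, 0, 0, 0]]

```text
time_s: 3.58
tcp_pos: [529.6, 74.2, 179.4]
orientation: [3.139, 0.0, 2.998]
wrist_force: [3.7, 13.8, 0.8]
opening: -0.1
gripper_force: 6.7
```

Emit:
send_rows:
  deltas:
    - [[1, 0, 0, 0, 0, 0, 0], [1, 0, -0.001, 0, 0, 0, 0]]

```text
time_s: 3.75
tcp_pos: [529.6, 74.2, 179.4]
orientation: [3.138, 0.001, 2.999]
wrist_force: [4.3, 15.1, 1.2]
opening: -0.3
gripper_force: 8.0
```

Emit:
send_rows:
  deltas:
    - [[1, 0, 0.004, 0, 0, 0, 0], [1, 0, 0.004, -0.01, 0, 0, 0], [1, 0, 0, -0.025, 0, 0, 0], [1, 0, 0, -0.025, 0, 0, 0], [1, -0.008, -0.03, 0, 0, 0, 0], [1, -0.008, -0.037, 0, 0, 0, 0], [1, -0.009, -0.037, 0, 0, 0, 0], [1, -0.009, -0.037, 0, 0, 0, 0], [1, 0, -0.036, 0, 0, 0, 0], [1, 0, 0, 0, 0, 0, 0]]

```text
time_s: 4.58
tcp_pos: [537.4, -106.1, 239.4]
orientation: [-3.138, -0.001, 2.993]
wrist_force: [-0.2, -0.3, 0.5]
opening: 0.2
gripper_force: 0.0
```

```bash
python3 -c "
from h import *
s=status.state();print(s['tcp_pos'],s['orientation'],s['qvel'])
snap('wrist','w3')
a=cv2.imread('pics/w3.png');g=cv2.resize(a[60:360,160:480],None,fx=2,fy=2,interpolation=cv2.INTER_CUBIC);cv2.imwrite('pics/w3c.png',g)
"
```

```text
[ 537.35677397 -106.05170597  239.40962415] [-3.13813823e+00 -1.43039606e-03  2.99262759e+00] [ 0.07920411 -0.00898235  0.01126397  0.0500368   0.0082115   0.10383991]
```

View pics/w3c.png

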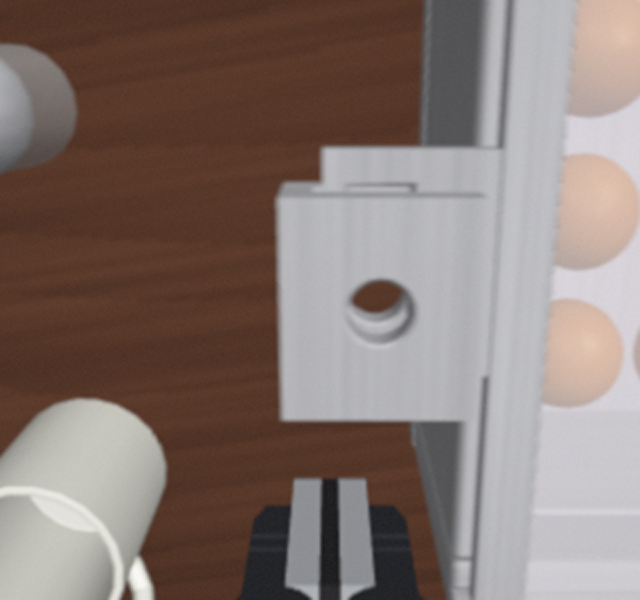

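```bash
python3 -c "
from h import *
print(pt('w3',349.9,215.6,174))
s=status.state();print(s['tcp_pos'],s['qvel'][0])
snap('wrist','w4');a=cv2.imread('pics/w3.png',0);b=cv2.imread('pics/w4.png',0)
print(cv2.phaseCorrelate(np.float32(a[130:280,290:400]),np.float32(b[130:280,290:400])))
g=cv2.GaussianBlur(cv2.resize(b[190:245,320:380],None,fx=8,fy=8,interpolation=cv2.INTER_CUBIC),(0,0),3)
c=cv2.HoughCircles(g,cv2.HOUGH_GRADIENT,1.5,100,param1=60,param2=20,minRadius=110,maxRadius=170);print(c)
for x,y,r in (c[0] if c is not None else []): print(pt('w4',320+x/8,190+y/8,174),r/8)
plan([503.6,-408.5,170],2.18)
"
```

```text
[514.6 -90.  174. ]
[ 537.73326598 -103.25287423  239.38620427] 0.06587719704295933
((-5.787998655997967, 0.28146452100982344), 1.0209731154176924)
None
turn z 0.8145 rows 7 shift [-0.2322 -0.204   0.0694] rows 8 each [-0.029  -0.0255  0.0087]
```

```bash
python3 -c "
from h import *
print(pt('w4',344.1,215.9,174))
plan([512,-421,190],2.18)
"
```

```text
[514.7 -90.  174. ]
turn z 0.8145 rows 7 shift [-0.2472 -0.2042  0.0494] rows 9 each [-0.0275 -0.0227  0.0055]
```

Emit:
send_rows:
  deltas:
    - [[1, 0, 0, 0, 0, 0, 0.1164], [1, 0, 0, 0, 0, 0, 0.1164], [1, 0, 0, 0, 0, 0, 0.1164], [1, 0, 0, 0, 0, 0, 0.1164], [1, 0, 0, 0, 0, 0, 0.1164], [1, 0, 0, 0, 0, 0, 0.1164], [1, 0, 0, 0, 0, 0, 0.1164], [1, -0.02, -0.016, 0, 0, 0, 0], [1, -0.028, -0.023, 0, 0, 0, 0], [1, -0.028, -0.023, 0, 0, 0, 0]]

```text
time_s: 5.52
tcp_pos: [531.9, -196.3, 239.7]
orientation: [-3.142, -0.0, 2.187]
wrist_force: [1.3, -0.2, -0.5]
opening: 0.0
gripper_force: 0.0
```

Emit:
send_rows:
  deltas:
    - [[0.3, -0.028, -0.023, 0, 0, 0, 0], [0.3, -0.028, -0.023, 0.008, 0, 0, 0], [0.3, -0.028, -0.023, 0.01, 0, 0, 0], [0.3, -0.028, -0.023, 0.01, 0, 0, 0], [0.3, -0.028, -0.023, 0.01, 0, 0, 0], [0.3, -0.021, -0.018, 0.01, 0, 0, 0], [0.3, -0.01, -0.009, 0, 0, 0, 0], [0.3, 0, 0, 0, 0, 0, 0], [0.3, 0, 0, 0, 0, 0, 0], [0.3, 0, 0, 0, 0, 0, 0]]

```text
time_s: 6.35
tcp_pos: [514.7, -417.6, 192.1]
orientation: [3.141, 0.0, 2.185]
wrist_force: [0.7, 0.5, -0.0]
opening: 59.8
gripper_force: 0.0
```

```bash
python3 -c "
from h import *
s=status.state();print(s['tcp_pos'],s['orientation'],s['qvel'][0],s['opening'],s['joints'])
snap('wrist','w5')
a=cv2.imread('pics/w5.png');g=cv2.resize(a[60:360,160:480],None,fx=2,fy=2,interpolation=cv2.INTER_CUBIC);cv2.imwrite('pics/w5c.png',g)
"
```

```text
[ 514.71134259 -417.59688785  192.10275088] [3.14101206e+00 2.77745727e-04 2.18456517e+00] 0.006307592948539879 59.8475032870258 [-7.59215092e-01  3.17429500e-01  1.34477447e+00  5.16863805e-04
  1.47900226e+00 -1.37303129e+00]
```

View pics/w5c.png

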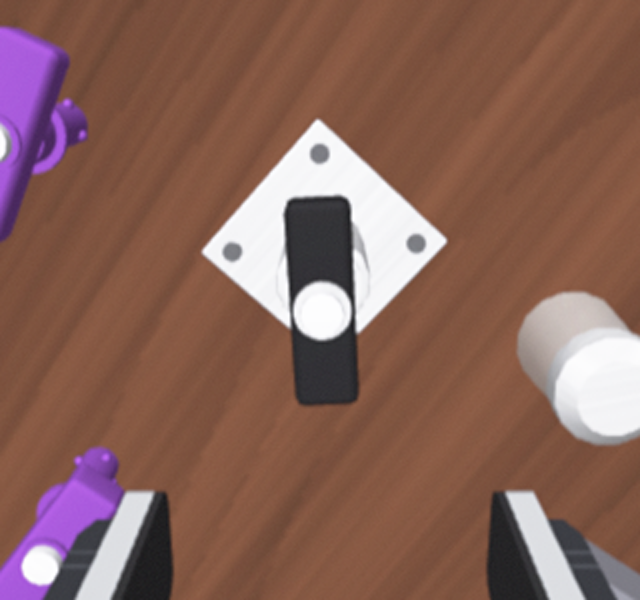

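```bash
python3 -c "
from h import *
b=pt('w5',321,215,102);print(b,pt('w5',321,215))
Ti=lambda p:(np.linalg.inv(T())@np.append(p,1))[:3].round(1)
print('btn tool',Ti(b))
for x,y in((318,198),(326,403)): print(pt('w5',160+x/2,60+y/2,95))
for x,y in((40,565),(110,490),(62,60),(605,380)): p=pt('w5',160+x/2,60+y/2);print(p,Ti(p)-Ti(b))
plan([b[0],b[1],110],2.2235)
"
```

```text
[ 501.9 -405.8  102. ] [ 501.8 -405.7  102.6]
btn tool [17.1 -3.8 90.3]
[ 483.  -380.9   95. ]
[ 521.3 -431.4   95. ]
[ 477.5 -542.3   84.2] [-97.5 -98.6  17.8]
[ 483.6 -511.7   69.9] [-76.  -76.   32.1]
[ 399.6 -394.    73.6] [ 68.6 -76.8  28.3]
[ 601.4 -378.9   66.8] [-35.3  96.8  35.3]
turn z -0.0386 rows 1 shift [ 0.0172 -0.0031  0.0823] rows 3 each [ 0.0057 -0.001   0.0274]
```

Emit:
send_rows:
  deltas:
    - [[0.5, 0, 0, 0, 0, 0, -0.039], [0.5, 0.0085, -0.0015, 0.025, 0, 0, 0], [0.5, 0.0085, -0.0015, 0.028, 0, 0, 0], [0.5, 0, 0, 0.028, 0, 0, 0], [0.5, 0, 0, 0.02, 0, 0, 0], [0.5, 0, 0, 0.01, 0, 0, 0], [0.5, 0, 0, 0.007, 0, 0, 0], [0.5, 0, 0, 0, 0, 0, 0], [0.5, 0, 0, 0, 0, 0, 0]]

```text
time_s: 7.15
tcp_pos: [501.8, -407.7, 74.7]
orientation: [3.141, 0.002, 2.223]
wrist_force: [-0.5, 0.4, -0.2]
opening: 42.7
gripper_force: 0.0
```

```bash
python3 -c "
from h import *
s=status.state();print(s['orientation'],s['qvel'][:3],s['wrist_force'],s['opening']);plan([501.9,-405.8,72],2.2235)
"
```

```text
[3.14131436e+00 1.62840935e-03 2.22263283e+00] [-0.00536487 -0.01165289 -0.01748834] [-0.51868584  0.44629572 -0.21968619] 42.72403957913096
turn z -0.0009 rows 1 shift [0.0015 0.0012 0.0027] rows 1 each [0.0015 0.0012 0.0027]
```

Align and close.

Emit:
send_rows:
  deltas:
    - [[0.5, 0.0015, 0.001, 0.002, 0, 0, 0], [1, 0, 0, 0, 0, 0, 0], [1, 0, 0, 0, 0, 0, 0], [1, 0, 0, 0, 0, 0, 0], [1, 0, 0, 0, 0, 0, 0], [1, 0, 0, 0, 0, 0, 0], [1, 0, 0, 0, 0, 0, 0]]
  force: 60

```text
time_s: 7.73
tcp_pos: [501.7, -406.2, 72.7]
orientation: [3.141, 0.002, 2.222]
wrist_force: [0.3, 1.9, 7.1]
opening: 19.0
gripper_force: 59.2
```

Emit:
send_rows:
  deltas:
    - [[1, 0, 0, -0.01, 0, 0, 0], [1, 0, 0, -0.02, 0, 0, 0], [1, 0, 0, -0.03, 0, 0, 0], [1, 0, 0, -0.035, 0, 0, 0], [1, 0, 0, -0.035, 0, 0, 0], [1, 0, 0, -0.035, 0, 0, 0], [1, 0, 0, -0.02, 0, 0, 0], [1, 0, 0, 0, 0, 0, 0]]

```text
time_s: 8.4
tcp_pos: [502.4, -407.7, 263.9]
orientation: [3.14, 0.01, 2.222]
wrist_force: [0.5, -1.5, -2.0]
opening: 18.8
gripper_force: 59.6
```

```bash
python3 -c "
from h import *
s=status.state();print(s['orientation'],s['qvel'][:3],s['wrist_force'],s['opening'])
snap('wrist','w6')
a=cv2.imread('pics/w6.png');g=cv2.resize(a[180:480,160:480],None,fx=2,fy=2,interpolation=cv2.INTER_CUBIC);cv2.imwrite('pics/w6c.png',g)
plan([514.7,-90,255],2.2235);plan([514.7,-90,255],2.998)
"
```

```text
[3.14043498 0.00986211 2.22172794] [0.00113928 0.03771247 0.07902765] [ 0.52009692 -1.53305966 -1.96464886] 18.752001109982867
turn z -0.0018 rows 1 shift [0.244  0.2029 0.0052] rows 8 each [0.0305 0.0254 0.0007]
turn z -0.7763 rows 7 shift [0.0325 0.3156 0.0052] rows 8 each [0.0041 0.0395 0.0007]
```

View pics/w6c.png

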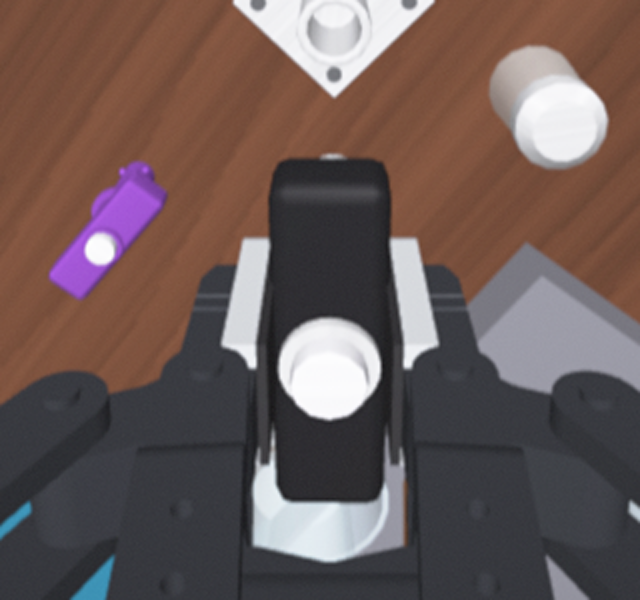

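```bash
python3 -c "
from h import *
a=np.load('w6.npz');K=a['K'];H=np.array(imaging.camera_model('wrist')['hand_eye'])
def tool(u,v,z):
    r=np.array([(u-K[0,2])/K[0,0],-(v-K[1,2])/K[1,1],-1]);w=H[:3,:3]@r;t=(z-H[2,3])/w[2];return (H[:3,3]+t*w).round(1)
f=lambda x,y:(160+x/2,180+y/2)
u,v=f(330,385);print(tool(u,v,-29.3),a['d'][int(v),int(u)],pt('w6',u,v),T()[:3,3])
for x,y in((330,190),(330,497)):print(tool(*f(x,y),-22.3))
print(imaging.camera_model('wrist')['hand_eye'][:,3])
"
```

```text
[ -1.3  -1.4 -29.3] 134.3681 [ 501.5 -408.9  293.9] [ 501.70113379 -407.0356067   260.21739435]
[ 30.   -1.4 -22.3]
[-30.8  -1.4 -22.3]
[  84.74134845   -1.47160256 -142.7857494     1.        ]
```

```bash
python3 -c "
from h import *
for i in range(3): print(imaging.camera_model('wrist')['hand_eye'].round(4).tolist())
for n in('w3','w4','w5','w6'):
    print(n,np.load(n+'.npz')['C'][:3,3])
for i in range(2): print(imaging.camera_model('top')['cam_to_world'][:3,3])
plan([514.7,-90,265],2.998)
"
```

```text
[[-0.0, 0.9458, 0.3247, 84.7413], [1.0, -0.0002, 0.0008, -1.4716], [0.0008, 0.3247, -0.9458, -142.7857], [0.0, 0.0, 0.0, 1.0]]
[[-0.0, 0.9458, 0.3247, 84.7413], [1.0, -0.0002, 0.0008, -1.4716], [0.0008, 0.3247, -0.9458, -142.7857], [0.0, 0.0, 0.0, 1.0]]
[[-0.0, 0.9458, 0.3247, 84.7413], [1.0, -0.0002, 0.0008, -1.4716], [0.0008, 0.3247, -0.9458, -142.7857], [0.0, 0.0, 0.0, 1.0]]
w3 [453.13686615 -93.09816377 382.30584798]
w4 [453.45647292 -90.61023881 382.27749133]
w5 [ 464.60497941 -349.25528599  334.85731387]
w6 [ 448.91624987 -340.16282113  405.81607026]
[ 421.49875744 -151.71870631 1131.15543265]
[ 421.49875744 -151.71870631 1131.15543265]
turn z -0.7763 rows 7 shift [ 0.0325  0.3156 -0.0048] rows 8 each [ 0.0041  0.0395 -0.0006]
```

Emit:
send_rows:
  deltas:
    - [[1, 0, 0, 0, 0, 0, -0.111], [1, 0, 0, 0, 0, 0, -0.111], [1, 0, 0, 0, 0, 0, -0.111], [1, 0, 0, 0, 0, 0, -0.111], [1, 0, 0, 0, 0, 0, -0.111], [1, 0, 0, 0, 0, 0, -0.111], [1, 0, 0, 0, 0, 0, -0.11], [1, 0.002, 0.02, 0, 0, 0, 0], [1, 0.004, 0.036, 0, 0, 0, 0], [1, 0.004, 0.038, 0, 0, 0, 0]]

```text
time_s: 9.28
tcp_pos: [502.6, -310.7, 252.8]
orientation: [3.14, -0.005, 2.995]
wrist_force: [0.7, 0.2, -1.2]
opening: 18.8
gripper_force: 59.6
```

Emit:
send_rows:
  deltas:
    - [[1, 0.004, 0.038, 0, 0, 0, 0], [1, 0.004, 0.038, 0, 0, 0, 0], [1, 0.004, 0.038, 0, 0, 0, 0], [1, 0.004, 0.038, 0, 0, 0, 0], [1, 0.004, 0.038, 0, 0, 0, 0], [1, 0.002, 0.02, 0, 0, 0, 0], [1, 0, 0.01, 0, 0, 0, 0], [1, 0, 0, 0, 0, 0, 0], [1, 0, 0, 0, 0, 0, 0], [1, 0, 0, 0, 0, 0, 0]]

```text
time_s: 10.12
tcp_pos: [513.6, -91.5, 255.3]
orientation: [-3.141, -0.002, 2.997]
wrist_force: [0.6, -0.3, -2.7]
opening: 18.7
gripper_force: 59.7
```

```bash
python3 -c "
from h import *
s=status.state();print(s['tcp_pos'],s['orientation'],s['qvel'][:3],s['wrist_force'],s['opening'])
plan([514.1,-90.5,236],2.998)
"
```

```text
[513.64222152 -91.4684868  255.25663503] [-3.14110648e+00 -1.65983243e-03  2.99718554e+00] [-0.0118569   0.002349   -0.00868457] [ 0.61880486 -0.25269854 -2.72649372] 18.720710624968014
turn z -0.0008 rows 1 shift [-0.0003  0.001   0.0193] rows 1 each [-0.0003  0.001   0.0193]
```

Emit:
send_rows:
  deltas:
    - [[1, 0, 0.001, 0.01, 0, 0, 0], [1, 0, 0, 0.009, 0, 0, 0], [1, 0, 0, 0.003, 0, 0, 0], [1, 0, 0, 0, 0, 0, 0], [1, 0, 0, 0.002, 0, 0, 0], [1, 0, 0, 0.002, 0, 0, 0], [1, 0, 0, 0, 0, 0, 0]]

```text
time_s: 10.7
tcp_pos: [514.2, -89.5, 230.1]
orientation: [-3.142, -0.0, 2.998]
wrist_force: [0.2, 0.2, -3.3]
opening: 18.9
gripper_force: 59.7
```

Emit:
send_rows:
  deltas:
    - [[1, 0, -0.0005, 0.002, 0, 0, 0], [1, 0, 0, 0.0015, 0, 0, 0], [1, 0, 0, 0.001, 0, 0, 0]]

```text
time_s: 10.95
tcp_pos: [514.2, -90.0, 225.8]
orientation: [-3.141, 0.0, 2.998]
wrist_force: [0.2, -0.3, -1.3]
opening: 18.8
gripper_force: 59.9
```

Emit:
send_rows:
  deltas:
    - [[1, 0, 0, 0.0015, 0, 0, 0], [1, 0, 0, 0.001, 0, 0, 0]]

```text
time_s: 11.12
tcp_pos: [514.3, -90.3, 223.4]
orientation: [-3.141, 0.001, 2.998]
wrist_force: [-0.2, -1.8, -0.8]
opening: 18.9
gripper_force: 59.8
```

Emit:
send_rows:
  deltas:
    - [[1, 0, 0, 0.0015, 0, 0, 0], [1, 0, 0, 0.001, 0, 0, 0]]

```text
time_s: 11.28
tcp_pos: [514.3, -90.2, 220.8]
orientation: [-3.141, 0.0, 2.998]
wrist_force: [0.8, -2.1, -1.4]
opening: 18.9
gripper_force: 59.9
```

Emit:
send_rows:
  deltas:
    - [[1, 0, 0, 0.001, 0, 0, 0], [1, 0, 0, 0.0005, 0, 0, 0]]

```text
time_s: 11.45
tcp_pos: [514.4, -90.3, 219.8]
orientation: [-3.141, 0.001, 2.998]
wrist_force: [-1.9, -2.4, 4.8]
opening: 18.4
gripper_force: 60.6
```

Emit:
send_rows:
  deltas:
    - [[0.7, 0, 0, 0, 0, 0, 0], [0.6, 0, 0, 0, 0, 0, 0], [0.5, 0, 0, 0, 0, 0, 0], [0.5, 0, 0, -0.005, 0, 0, 0], [0.5, 0, 0, -0.015, 0, 0, 0], [0.5, 0, 0, -0.025, 0, 0, 0], [1, 0, 0, -0.015, 0, 0, 0], [1, 0, 0, 0, 0, 0, 0], [1, 0, 0, 0, 0, 0, 0], [1, 0, 0, 0, 0, 0, 0]]

```text
time_s: 12.28
tcp_pos: [513.9, -89.7, 278.4]
orientation: [3.141, -0.001, 2.998]
wrist_force: [-0.7, -0.3, -0.4]
opening: -0.4
gripper_force: 0.0
```

```bash
python3 -c "
from h import *
s=status.state();print(s['tcp_pos'],s['orientation'],s['qvel'][:3],s['wrist_force'],s['opening'])
snap('wrist','w7');snap('scene','s7')
a=cv2.imread('pics/w7.png')[120:480,160:480];b=cv2.resize(cv2.imread('pics/s7.png')[150:290,280:440],(411,360),interpolation=cv2.INTER_CUBIC)
cv2.imwrite('pics/c7.png',np.hstack([a,b]))
"
```

```text
[513.86944387 -89.7498007  278.43123765] [ 3.14134749e+00 -1.00203801e-03  2.99815041e+00] [-0.00059372  0.01244232  0.01734569] [-0.65742185 -0.34860072 -0.43104536] -0.394966358246621
```

View pics/c7.png

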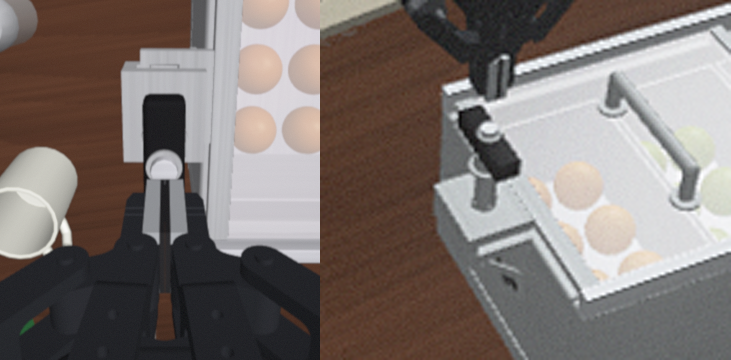

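Emit:
send_rows:
  deltas:
    - [[1, 0, 0, 0.015, 0, 0, 0], [1, 0, 0, 0.008, 0, 0, 0], [1, 0, 0, 0.003, 0, 0, 0], [1, 0, 0, 0.002, 0, 0, 0], [1, 0, 0, 0, 0, 0, 0]]

```text
time_s: 12.8
tcp_pos: [513.7, -89.8, 250.5]
orientation: [3.141, -0.002, 2.998]
wrist_force: [1.1, 0.1, -0.7]
opening: 0.1
gripper_force: 0.0
```

Emit:
send_rows:
  deltas:
    - [[1, 0, 0, 0.002, 0, 0, 0], [1, 0, 0, 0.0015, 0, 0, 0]]

```text
time_s: 12.97
tcp_pos: [514.7, -90.1, 248.7]
orientation: [-3.141, 0.002, 2.998]
wrist_force: [-0.9, -0.1, 6.7]
opening: 0.4
gripper_force: 3.1
```

Emit:
send_rows:
  deltas:
    - [[1, 0, 0, 0.0015, 0, 0, 0], [1, 0, 0, 0.0015, 0, 0, 0]]

```text
time_s: 13.13
tcp_pos: [515.2, -90.2, 246.6]
orientation: [-3.141, 0.003, 2.998]
wrist_force: [-1.0, -0.8, 8.1]
opening: -0.1
gripper_force: 3.8
```

Emit:
send_rows:
  deltas:
    - [[1, 0, 0, 0.003, 0, 0, 0], [1, 0, 0, 0.003, 0, 0, 0]]

```text
time_s: 13.3
tcp_pos: [514.7, -90.1, 239.7]
orientation: [-3.141, 0.002, 2.998]
wrist_force: [-0.3, -1.2, 0.7]
opening: -0.2
gripper_force: 0.0
```

Emit:
send_rows:
  deltas:
    - [[1, 0, 0, 0.004, 0, 0, 0], [1, 0, 0, 0.004, 0, 0, 0]]

```text
time_s: 13.47
tcp_pos: [514.1, -90.0, 230.4]
orientation: [-3.142, -0.0, 2.998]
wrist_force: [-0.2, -0.4, 1.4]
opening: -0.1
gripper_force: 1.0
```

Emit:
send_rows:
  deltas:
    - [[1, 0, 0, 0.003, 0, 0, 0], [1, 0, 0, 0.003, 0, 0, 0]]

```text
time_s: 13.63
tcp_pos: [514.3, -90.3, 224.9]
orientation: [-3.141, 0.001, 2.998]
wrist_force: [-1.1, -1.6, 5.9]
opening: -0.1
gripper_force: 2.7
```

Emit:
send_rows:
  deltas:
    - [[1, 0, 0, 0.003, 0, 0, 0], [1, 0, 0, 0.003, 0, 0, 0]]

```text
time_s: 13.8
tcp_pos: [514.7, -90.8, 219.8]
orientation: [-3.14, 0.002, 2.998]
wrist_force: [-2.1, -3.6, 11.0]
opening: -0.1
gripper_force: 5.5
```

Emit:
send_rows:
  deltas:
    - [[1, 0, 0, 0.0015, 0, 0, 0], [1, 0, 0, 0.001, 0, 0, 0]]

```text
time_s: 13.97
tcp_pos: [514.7, -91.0, 217.5]
orientation: [-3.14, 0.002, 2.998]
wrist_force: [-2.8, -4.5, 9.6]
opening: 0.0
gripper_force: 4.7
```

Emit:
send_rows:
  deltas:
    - [[1, 0, 0, 0, 0, 0, 0], [1, 0, 0, 0.002, 0, 0, 0]]

```text
time_s: 14.13
tcp_pos: [514.9, -91.1, 216.1]
orientation: [-3.14, 0.003, 2.997]
wrist_force: [-2.6, -5.2, 11.6]
opening: 0.3
gripper_force: 5.5
```

Emit:
send_rows:
  deltas:
    - [[1, 0, 0, 0.002, 0, 0, 0], [1, 0, 0, 0.002, 0, 0, 0]]

```text
time_s: 14.3
tcp_pos: [514.9, -91.3, 212.1]
orientation: [-3.139, 0.003, 2.997]
wrist_force: [-3.2, -5.0, 11.8]
opening: 0.1
gripper_force: 5.9
```

Emit:
send_rows:
  deltas:
    - [[1, 0, 0, 0.002, 0, 0, 0], [1, 0, 0, 0.0015, 0, 0, 0]]

```text
time_s: 14.47
tcp_pos: [514.8, -91.5, 208.6]
orientation: [-3.139, 0.003, 2.997]
wrist_force: [-3.9, -6.7, 14.8]
opening: -0.0
gripper_force: 7.4
```

Emit:
send_rows:
  deltas:
    - [[1, 0, 0, 0.001, 0, 0, 0], [1, 0, 0, 0.001, 0, 0, 0]]

```text
time_s: 14.63
tcp_pos: [515.3, -91.9, 208.2]
orientation: [-3.138, 0.004, 2.997]
wrist_force: [-8.2, -5.2, 26.0]
opening: 0.0
gripper_force: 12.6
```

Emit:
send_rows:
  deltas:
    - [[1, 0, 0, 0.001, 0, 0, 0], [1, 0, 0, 0, 0, 0, 0]]

```text
time_s: 14.8
tcp_pos: [515.5, -92.1, 208.1]
orientation: [-3.138, 0.005, 2.997]
wrist_force: [-8.8, -5.8, 24.1]
opening: -0.0
gripper_force: 12.3
```

Emit:
send_rows:
  deltas:
    - [[1, 0, 0, -0.004, 0, 0, 0], [1, 0, 0, -0.012, 0, 0, 0], [1, 0, 0, -0.02, 0, 0, 0], [0.5, 0, 0, 0, 0, 0, 0], [0.5, 0, 0, 0, 0, 0, 0], [0.5, 0, 0, 0, 0, 0, 0], [0.5, 0, 0, 0, 0, 0, 0]]

```text
time_s: 15.38
tcp_pos: [513.6, -89.7, 238.4]
orientation: [3.141, -0.002, 2.998]
wrist_force: [-0.9, 0.5, -0.1]
opening: 42.8
gripper_force: 0.0
```

```bash
python3 -c "
from h import *
s=status.state();print(s['tcp_pos'],s['orientation'],s['qvel'][:3],s['wrist_force'],s['opening'])
snap('wrist','w8');snap('scene','s8')
a=cv2.imread('pics/w8.png')[120:480,160:480];b=cv2.resize(cv2.imread('pics/s8.png')[150:290,280:440],(411,360),interpolation=cv2.INTER_CUBIC)
cv2.imwrite('pics/c8.png',np.hstack([a,b]))
plan([515.0,-90.3,186],2.998)
"
```

```text
[513.5858428  -89.65592758 238.44262212] [ 3.14122430e+00 -2.00048695e-03  2.99808879e+00] [-0.00072368  0.00314882  0.00151976] [-0.86445896  0.51561683 -0.14419032] 42.83611258335487
turn z 0.0001 rows 1 shift [-0.0015 -0.0004  0.0526] rows 2 each [-0.0007 -0.0002  0.0263]
```

View pics/c8.png

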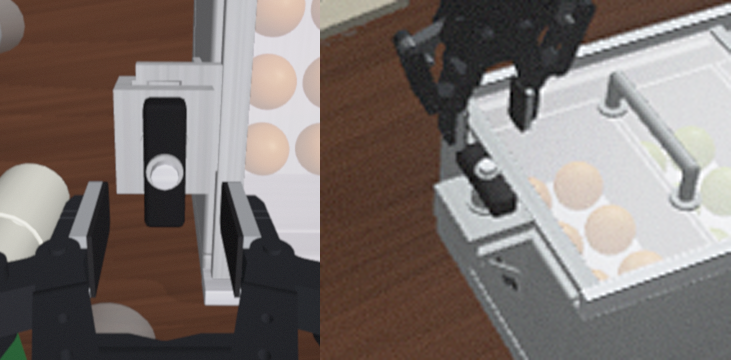

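Emit:
send_rows:
  deltas:
    - [[0.55, 0, 0, 0.025, 0, 0, 0], [0.55, 0, 0, 0.02, 0, 0, 0], [0.55, 0, 0, 0.0065, 0, 0, 0], [0.55, 0, 0, 0, 0, 0, 0], [0.55, 0, 0, 0, 0, 0, 0]]

```text
time_s: 15.9
tcp_pos: [513.9, -89.8, 188.2]
orientation: [3.141, -0.001, 2.998]
wrist_force: [-0.4, -0.6, 1.0]
opening: 38.6
gripper_force: 0.0
```

Emit:
send_rows:
  deltas:
    - [[1, 0, 0, 0, 0, 0, 0], [1, 0, 0, 0, 0, 0, 0], [1, 0, 0, 0, 0, 0, 0], [1, 0, 0, 0, 0, 0, 0], [1, 0, 0, 0, 0, 0, 0]]
  force: 60

```text
time_s: 16.32
tcp_pos: [515.1, -90.2, 190.1]
orientation: [-3.141, 0.003, 2.998]
wrist_force: [-0.3, 0.7, 6.4]
opening: 18.2
gripper_force: 59.6
```

Emit:
send_rows:
  deltas:
    - [[1, 0, 0, -0.0015, 0, 0, 0], [1, 0, 0, -0.0015, 0, 0, 0]]

```text
time_s: 16.48
tcp_pos: [514.3, -90.1, 191.3]
orientation: [-3.141, 0.0, 2.998]
wrist_force: [2.5, -1.6, -4.1]
opening: 18.3
gripper_force: 58.7
```

Emit:
send_rows:
  deltas:
    - [[1, 0, 0, -0.0015, 0, 0, 0], [1, 0, 0, 0, 0, 0, 0]]

```text
time_s: 16.65
tcp_pos: [514.2, -90.2, 192.7]
orientation: [-3.141, 0.0, 2.998]
wrist_force: [1.5, -1.7, -1.8]
opening: 18.3
gripper_force: 59.1
```

Emit:
send_rows:
  deltas:
    - [[1, 0, 0, -0.001, 0, 0, 0], [1, 0, 0, -0.0005, 0, 0, 0]]

```text
time_s: 16.82
tcp_pos: [514.0, -90.1, 193.1]
orientation: [-3.141, -0.001, 2.998]
wrist_force: [6.8, -4.1, -14.5]
opening: 18.4
gripper_force: 59.0
```

Emit:
send_rows:
  deltas:
    - [[1, 0, 0, -0.0005, 0, 0, 0], [1, 0, 0, 0, 0, 0, 0]]

```text
time_s: 16.98
tcp_pos: [514.0, -90.1, 193.1]
orientation: [-3.141, -0.001, 2.998]
wrist_force: [6.7, -2.8, -14.5]
opening: 18.6
gripper_force: 59.3
```

Emit:
send_rows:
  deltas:
    - [[1, 0, 0, -0.0005, 0, 0, 0], [1, 0, 0, 0, 0, 0, 0], [1, 0, 0, 0, 0, 0, 0], [1, 0, 0, 0, 0, 0, 0]]

```text
time_s: 17.32
tcp_pos: [513.9, -90.1, 193.2]
orientation: [-3.141, -0.001, 2.998]
wrist_force: [7.1, -2.2, -16.3]
opening: 18.5
gripper_force: 59.3
```

Emit:
send_rows:
  deltas:
    - [[1, 0, 0, 0.002, 0, 0, 0], [1, 0, 0, 0.002, 0, 0, 0], [1, 0, 0, 0.0005, 0, 0, 0], [0.7, 0, 0, 0, 0, 0, 0], [0.6, 0, 0, 0, 0, 0, 0], [0.5, 0, 0, 0, 0, 0, 0], [0.5, 0, 0, 0, 0, 0, 0], [0.5, 0, 0, -0.005, 0, 0, 0]]

```text
time_s: 17.98
tcp_pos: [513.5, -89.7, 195.0]
orientation: [3.141, -0.002, 2.998]
wrist_force: [-0.3, 0.9, -0.7]
opening: 42.5
gripper_force: 0.0
```

Emit:
send_rows:
  deltas:
    - [[0.5, 0, 0, -0.015, 0, 0, 0], [0.5, 0, 0, -0.03, 0, 0, 0], [0.5, 0, 0, -0.03, 0, 0, 0], [0.5, 0, 0, 0, 0, 0, 0], [0.5, 0, 0, 0, 0, 0, 0], [0.5, 0, 0, 0, 0, 0, 0]]

```text
time_s: 18.48
tcp_pos: [514.2, -89.9, 270.8]
orientation: [-3.142, 0.0, 2.998]
wrist_force: [-0.1, 0.1, -0.6]
opening: 42.5
gripper_force: 0.0
```

```bash
python3 -c "
from h import *
snap('wrist','w9');snap('scene','s9')
a=cv2.imread('pics/w9.png')[120:480,160:480];b=cv2.resize(cv2.imread('pics/s9.png')[150:290,280:440],(411,360),interpolation=cv2.INTER_CUBIC)
cv2.imwrite('pics/c9.png',np.hstack([a,b]))
"
```

```text
(no output)
```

View pics/c9.png

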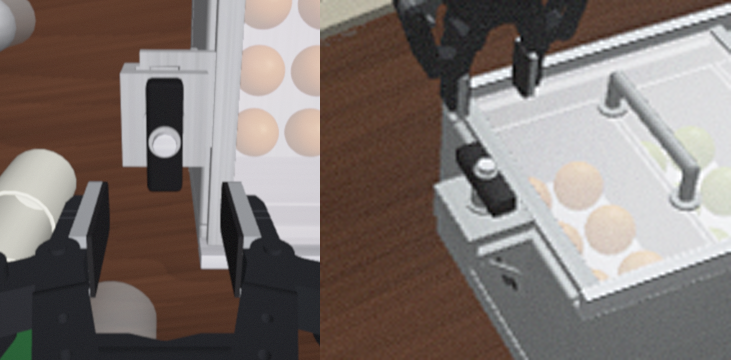

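The pin stands fully down and upright with its button out, and the gripper is clear of it.

```bash
python3 -c "
from h import *
print(manip.hand_in())"
```

```text
the job is handed in; nothing more can be done
None
```

The job is handed in, with no verdict returned: the lid is home against its stop, the pin is seated and locked, a tug of about 16 N held, and the gripper is clear (18.5 s used).

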